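# Stow the spirit level in the van's drop-front locker

### The arm

A 7-joint arm with a two-finger parallel gripper is mounted at the origin on the work surface. World frame = base frame: x ahead of the robot, y to its left, z up, the work surface at z = 0. Lengths are in m, angles in degrees, forces in N, time in s.
With the tool pointing down it reaches from about 0.425 to 1.025 m from the base axis. Payload 3.6 kg.
Tool frame: the origin (TCP) lies between the finger pads; the fingertips stand 19 mm ahead of it and the grasp point (between the pads) is the TCP; x points along the fingers, y is the direction in which the jaws open and shut, and the axes are right-handed (so a half turn about x gives the same grasp; the last joint's range is limited). The gripper opens to 85 mm and grips with 20 to 120 N. Pads are 22 mm wide; open, the fingers measure 114 mm over their backs; the gripper's body (76 mm by 85 mm) begins 54 mm behind the grasp point. The pads swing forward as they close: fully open they stand 13 mm farther back than shut.
Start: joints at [62.653, 33.873, 2.773, 92.16, -1.908, 54.013, -1.931], TCP at [0.271, -0.672, 0.25] pointing down, gripper open.
Joint ranges: [-153.93, 153.93], [-27.13, 128.08], [-72.61, 78.16], [10.71, 143.7], [-87.88, 267.88], [4.46, 118.87], [-176.78, 176.78]. Speed limits (degrees/s): [147.25, 147.25, 180, 180, 180, 180, 180].

### API

Orientations are given as [roll, pitch, yaw] about the fixed x, y, z axes, in that order (R = Rz(yaw) Ry(pitch) Rx(roll)).
In Python, from plant import r, kin, vision gives the robot as it stands. Calls block until the motion is done:
- r.move_ptp(position, orientation): joint-space move of the TCP to a pose.
- r.move_l(position, orientation=None, v=0.15, guard=None): straight line of the TCP; orientation=None keeps the orientation; v is the mean speed in m/s. With guard (N) it stops when the force on the tool has changed by that much, and returns True; else False.
- r.move_joints(angles): joint-space move.
- r.grip(opening): finger opening in m; the grip force is fixed at half the most; returns when the fingers have stopped.
- r.dwell(seconds).
- kin.solve_ik(position, orientation): joint angles nearest the present ones, or None.
- vision.camera(name): name is "scene" or "top"; returns a dict with "color" (420x560x3 uint8, red, green, blue), "camera_matrix" (3x3 intrinsics, pixels), "extrinsics" (4x4, takes a point from camera to world coordinates). Camera axes: x right, y down, z forward; pixel columns grow to the right and rows downward; lengths in m; the calibration is good to about 2 mm. A picture is of the moment at which its call begins. There is no depth.
A pose or a line that the arm cannot do raises r.Unreachable and nothing moves.
- r.job_done(): hands the job in, once; it reports no verdict.
Readings, each from a call of its own:
- r.read_time(): time.
- r.read_q(): joint angles.
- r.read_qd(): joint speeds.
- r.read_tau(): joint torques, N m.
- r.read_ee_pos(): TCP position.
- r.read_ee_rot(): TCP orientation.
- r.read_ft_force(): force on the tool from outside, world axes, zero at the start.
- r.read_ft_torque(): the same for the moment, N m.
- r.read_finger_gap(): finger opening in m.
Only numpy, scipy, OpenCV 4.12 (cv2) and the standard library are available. Lean on these libraries where they do the work, as an engineer would, in place of code of your own. Each camera call takes 0.05 s, during which the arm holds its last target.

### The job

Put the short spirit level away in the grey drop-front locker: pull the paddle on top of its flap to trip the latch and bring the flap all the way down, get the level lying on the locker's floor completely inside, then push the flap back up until it is fully shut and latched. Leave the tile offcut, the pencil and the mallet where they are.

Things in the scene. Friction and masses are not known exactly. Their poses are not given: they have to be found in the camera images.
- locker: Grey steel locker fixed on the deck, 160 deep (x), 320 wide (y), 156 high; origin under its centre, on the deck. Its -x side, roughly towards the robot's left, is the open front (80 mm from the origin), closed by a flap. Inside floor 50 mm up; roof, walls 6 thick; clear inside 154 x 308 x 100 high. A sprung catch, 24 wide, 10 high, stands on the roof's middle within 22 mm of the front edge
- flap_hinge (a point): Middle of the flap's hinge line, at the front edge of the compartment's floor (80 mm in front of the locker's origin, 50 mm above the deck). Its axes turn with the flap: z along the flap away from the hinge, -x out of its outer face, y along the hinge. Flap panel: 8 thick, 320 wide, 108 long; the hinge line lies on its inner face, so the lowered inner face runs on into the floor
- flap (a joint): Flap angle: 0 shut and upright, 1.3 rad fully down at its stop (then sloping up by 16 degrees away from the locker; free edge with paddle 161 mm from the hinge). Flap 0.3 kg; a friction hinge (0.28 N m) holds it wherever it is let go. Shut, it is held by the latch with up to 0.014 rad of play. Pushed home it latches by itself: about 5 N extra over the last 0.15 rad
- paddle (a joint): Paddle angle relative to the flap: 0 at rest, 0.5 rad at its stop; grows as its top is pulled away from the locker (outward, to the front); about 3 N; springs back to 0. From about 0.25 rad the latch is free and the same pull goes on to bring the flap down. When shutting, the flap or the paddle may be pushed; the latch snaps over the catch either way
- paddle_tip (a point): Middle of the paddle's top edge. Steel plate 8 thick, 80 wide, 50 high, standing up from the middle of the flap's top edge (211 mm above the deck when shut), in the flap's plane; tilts about a line 48 mm below its top. Can be hooked from behind, over the roof. A latch arm 16 wide runs 32 mm back from its middle, top 38 mm below the paddle's. Axes: z along the plate to its top, -x outward
- level: short aluminium spirit level, 200 long (x) x 40 wide (y) x 20 thick (z), lying on its broad side on the deck in front of the locker's flap, beyond the flap's swing; 0.17 to 0.34 kg; origin at the centre of its underside
- level_mid (a point): centre of the spirit level
- offcut: chipped white tile offcut, 137 long (x) x 60 wide x 9 thick, on the deck beside the level; origin under the centre of its larger part; leave alone
- pencil: flat red carpenter's pencil 175 x 15 x 8, lying on the rear half of the locker's roof; leave alone
- mallet: green rubber mallet lying on the deck behind the locker, 260 long, head 60 thick; origin under the handle; leave alone
Mind the look-alikes: they are no part of the job. What is meant by the level is not pink, and is the larger of those in its own colour.

How it is judged (in metres and radians):
On the way, in this order (a step that is already met when the one before it is completed fails the run):
1. the paddle is pulled, tripping the latch (value of joint paddle above 0.15 rad), for 0.02 s.
2. the flap is all the way down (value of joint flap above 1.22 rad), for 0.2 s.
3. the level is over the lowered flap or in the locker, with the flap still down (value of joint flap above 1.1 rad and x of level_mid in the frame of locker above -0.24 m and y of level_mid in the frame of locker between -0.11 and 0.11 m), for 0.1 s.
At the end, for the whole second after the job is handed in: The level lies at rest on the compartment's floor inside the locker (its centre within the compartment and less than 25 mm above the floor), the flap is shut and latched (within 0.02 rad) and the paddle is back at rest (within 0.08 rad) (x of level_mid in the frame of locker between -0.075 and 0.07 m and y of level_mid in the frame of locker between -0.1 and 0.1 m and z of level_mid in the frame of locker between 0.05 and 0.075 m and linear speed of level below 0.02 m/s and value of joint flap below 0.02 rad and value of joint paddle below 0.08 rad); the robot touches nothing.
It fails at once if the tile offcut is disturbed (more than 30 mm) (distance of offcut from where it was at the start of the episode above 0.03 m).
It fails at once if the pencil is disturbed (more than 30 mm) (distance of pencil from where it was at the start of the episode above 0.03 m).
It fails at once if the mallet is disturbed (more than 30 mm) (distance of mallet from where it was at the start of the episode above 0.03 m).
It also fails if it takes over 72 s, if anything falls off the work surface, if the arm or the gripper's body presses on something with over 40 N, if the wrist force passes 120 N, or if a joint passes its speed limit or range.

## Working session

There is one attempt and no reset: what is moved stays moved. The work goes in short steps, each a Python script; the robot and the scene stay as the last script left them, time stands still between calls to the robot, and variables do not carry over. Pictures are saved under pics/ and viewed, and the job is handed in when it is done.

```bash
mkdir -p pics; ls
python3 - <<'E'
from plant import r,kin,vision
import cv2
for n in("scene","top"):
    c=vision.camera(n); cv2.imwrite(f"pics/{n}0.png",c["color"][:,:,::-1]); print(n,c["camera_matrix"].round(1).tolist(),c["extrinsics"].round(4).tolist())
print(r.read_time(),r.read_ee_pos(),r.read_ee_rot())
E
```

```text
pics
scene [[401.6, 0.0, 276.4], [0.0, 401.6, 207.5], [0.0, 0.0, 1.0]] [[-0.763, 0.5093, -0.3979, 1.1592], [0.6463, 0.6102, -0.4582, 0.6387], [0.0094, -0.6068, -0.7948, 1.2247], [0.0, 0.0, 0.0, 1.0]]
top [[545.1, 0.0, 282.2], [0.0, 545.1, 220.4], [0.0, 0.0, 1.0]] [[-0.012, -0.9756, 0.2192, 0.2993], [-0.9999, 0.0132, 0.0041, 0.0346], [-0.0069, -0.2191, -0.9757, 1.5764], [0.0, 0.0, 0.0, 1.0]]
0.1 [ 0.27122123 -0.67157093  0.24925471] [-87.07315445  89.88221496 114.92359538]
```

View pics/scene0.png

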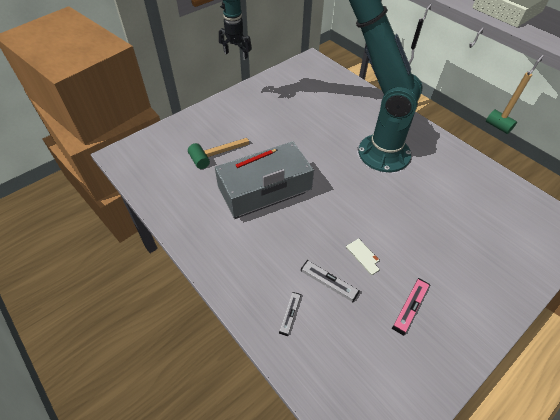

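View pics/top0.png

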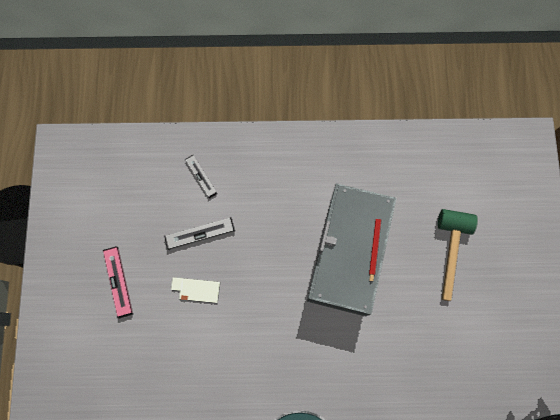

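The top view shows the target, the large grey level, at about (200,234). The smaller grey one is at (200,177) and the pink one at (118,283). The locker roof corners are near (337,185), (394,197), (371,313) and (309,299), the paddle is near (327,240), and the tile is at (196,290). Next I'll measure these.

```bash
cat > h.py <<'E'
import numpy as np,cv2
from plant import r,kin,vision
def ray(c,uv,z):
    K=c["camera_matrix"];E=c["extrinsics"]
    d=E[:3,:3]@np.linalg.inv(K)@np.array([uv[0],uv[1],1.]);o=E[:3,3]
    return o+d*(z-o[2])/d[2]
def proj(c,p):
    E=c["extrinsics"];q=E[:3,:3].T@(np.asarray(p)-E[:3,3]);q=c["camera_matrix"]@q;return q[:2]/q[2]
E
python3 - <<'E'
from h import *
c=vision.camera("top");im=c["color"]
cv2.imwrite("pics/zl.png",cv2.resize(im[150:310,150:250,::-1],None,fx=3.7,fy=3.7,interpolation=cv2.INTER_CUBIC))
cv2.imwrite("pics/zk.png",cv2.resize(im[175:360,285:405,::-1],None,fx=3.2,fy=3.2,interpolation=cv2.INTER_CUBIC))
cv2.imwrite("pics/zs.png",cv2.resize(vision.camera("scene")["color"][130:310,200:370,::-1],None,fx=3.3,fy=3.3,interpolation=cv2.INTER_CUBIC))
P=[ray(c,u,.156) for u in [(337,185),(394,197),(371,313),(309,299)]]
for p in P:print(p.round(4))
print([np.linalg.norm(P[i]-P[(i+1)%4]).round(4) for i in range(4)],np.mean(P,0))
hsv=cv2.cvtColor(im,cv2.COLOR_RGB2HSV)
for rr in [(150,262,155,245)]:
    s=im[rr[0]:rr[1],rr[2]:rr[3]].astype(int)
    print(s[84,::6].tolist());
E
```

```text
[ 0.7145 -0.109   0.156 ]
[ 0.6787 -0.2613  0.156 ]
[ 0.3713 -0.1847  0.156 ]
[ 0.409  -0.0263  0.156 ]
[np.float64(0.1564), np.float64(0.3169), np.float64(0.1629), np.float64(0.3165)] [ 0.54337654 -0.14531497  0.156     ]
[[157, 154, 155], [158, 157, 155], [162, 159, 160], [181, 179, 179], [187, 186, 182], [81, 79, 81], [74, 74, 75], [29, 29, 28], [99, 104, 102], [194, 196, 191], [188, 187, 185], [60, 59, 59], [87, 86, 87], [81, 82, 81], [161, 160, 158]]
```

View pics/zl.png

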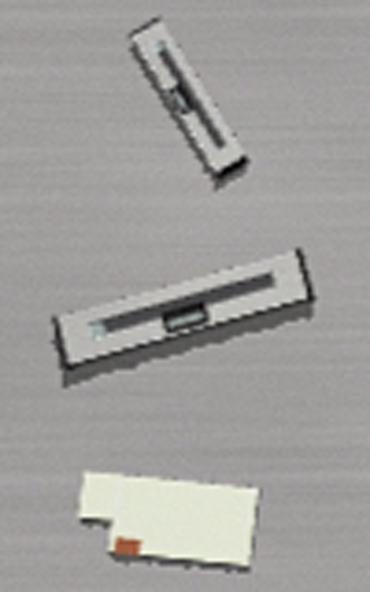

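View pics/zk.png

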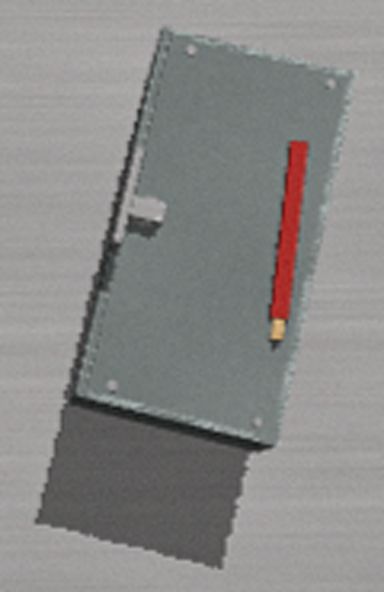

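View pics/zs.png

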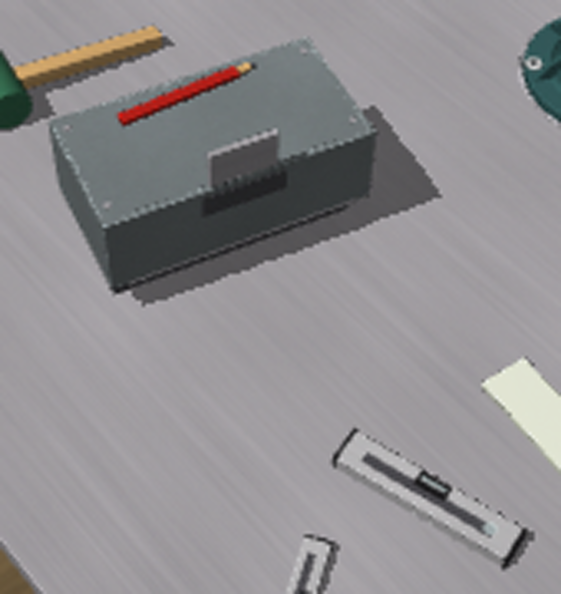

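Run:
```python
from h import *
t=vision.camera("top");s=vision.camera("scene")
Z=lambda u,k,o:(u[0]/k+o[0]-.35,u[1]/k+o[1]-.35)
print("roof top")
P=np.array([ray(t,Z(u,3.2,(285,175)),.156) for u in [(165,30),(353,73),(272,446),(73,400)]]);print(P.round(4)); print([np.linalg.norm(P[i]-P[(i+1)%4]).round(4) for i in range(4)],P.mean(0))
def ang(a): return np.degrees(np.arctan2(a[1],a[0])).round(2)
print(ang(P[0]-P[3]),ang(P[1]-P[2]),ang(P[1]-P[0])+90,ang(P[2]-P[3])+90)
print("roof scene")
Q=np.array([ray(s,Z(u,3.3,(200,130)),.156) for u in [(105,228),(50,122),(310,40),(377,128)]]);print(Q.round(4));print([np.linalg.norm(Q[i]-Q[(i+1)%4]).round(4) for i in range(4)],ang(Q[0]-Q[3]),ang(Q[1]-Q[2]),Q.mean(0))
print("paddle top, scene/top")
for u in [(209,154),(278,130)]:print(ray(s,Z(u,3.3,(200,130)),.211).round(4))
for u in [(142,146),(118,243)]:print(ray(t,Z(u,3.2,(285,175)),.211).round(4))
print("level")
L=np.array([ray(t,Z(u,3.7,(150,150)),.02) for u in [(53,318),(299,250),(314,300),(68,368)]]);print(L.round(4),[np.linalg.norm(L[i]-L[(i+1)%4]).round(4) for i in range(4)],L.mean(0),ang(L[1]-L[0]),ang(L[2]-L[3]))
L=np.array([ray(s,Z(u,3.3,(200,130)),.02) for u in [(355,430),(532,533),(506,566),(334,462)]]);print(L.round(4),[np.linalg.norm(L[i]-L[(i+1)%4]).round(4) for i in range(4)],L.mean(0),ang(L[0]-L[1]),ang(L[3]-L[2]))
print("tile")
for u in [(85,473),(260,489),(247,568),(112,552)]:print(ray(t,Z(u,3.7,(150,150)),.009).round(4))
print("pencil")
for u in [(299,140),(275,348)]:print(ray(t,Z(u,3.2,(285,175)),.164).round(4))
```

```text
roof top
[[ 0.7173 -0.107   0.156 ]
 [ 0.6774 -0.2638  0.156 ]
 [ 0.3687 -0.1811  0.156 ]
 [ 0.4074 -0.0222  0.156 ]]
[np.float64(0.1618), np.float64(0.3196), np.float64(0.1635), np.float64(0.3213)] [ 0.54269632 -0.14353394  0.156     ]
-15.3 -14.99 -14.260000000000005 -13.670000000000002
roof scene
[[ 0.7171 -0.1042  0.156 ]
 [ 0.675  -0.263   0.156 ]
 [ 0.3688 -0.1772  0.156 ]
 [ 0.4048 -0.0265  0.156 ]]
[np.float64(0.1643), np.float64(0.3179), np.float64(0.1549), np.float64(0.3219)] -13.97 -15.66 [ 0.54142504 -0.14269959  0.156     ]
paddle top, scene/top
[ 0.6008 -0.076   0.211 ]
[ 0.5247 -0.0561  0.211 ]
[ 0.6046 -0.0798  0.211 ]
[ 0.5261 -0.0584  0.211 ]
level
[[0.6081 0.386  0.02  ]
 [0.6604 0.1927 0.02  ]
 [0.6198 0.1805 0.02  ]
 [0.568  0.3728 0.02  ]] [np.float64(0.2003), np.float64(0.0424), np.float64(0.1991), np.float64(0.0422)] [0.61407197 0.28303445 0.02      ] -74.85 -74.94
[[0.6212 0.1848 0.02  ]
 [0.5663 0.3827 0.02  ]
 [0.6117 0.3902 0.02  ]
 [0.6632 0.1984 0.02  ]] [np.float64(0.2054), np.float64(0.046), np.float64(0.1985), np.float64(0.0442)] [0.61560875 0.28903129 0.02      ] -74.52 -74.96
tile
[0.4868 0.3592 0.009 ]
[0.4726 0.2225 0.009 ]
[0.4118 0.2317 0.009 ]
[0.4254 0.3363 0.009 ]
pencil
[ 0.6184 -0.2141  0.164 ]
[ 0.4464 -0.186   0.164 ]
```

Both views agree. The locker origin is about (0.541,-0.147) with yaw -105°, and from that the paddle top should be at (0.563,-0.066), which matches what I measured. The level centre is about (0.614,0.284), with its axis at -75°. I'll set up locker-frame helpers and check reach for all the phases.

```bash
cat >> h.py <<'E'
from scipy.spatial.transform import Rotation as Ro
LO=np.array([.5415,-.1468,0.]);LY=np.radians(-105.)
RL=Ro.from_euler('z',LY).as_matrix()
def W(p): return LO+RL@np.asarray(p,float)
def Linv(p): return RL.T@(np.asarray(p)-LO)
def ori(down,flip=False,jaw='y'):
    """tool axis in locker xz-plane, 'down' deg below +x; jaws along locker y (or in-plane)"""
    a=np.radians(down);x=np.array([np.cos(a),0,-np.sin(a)]);y=np.array([0,1.,0])
    if jaw!='y': y=np.cross(y,x)
    if flip:y=-y
    R=RL@np.c_[x,y,np.cross(x,y)]
    return Ro.from_matrix(R).as_euler('xyz',degrees=True)
def tcp(tip,down,ahead=.019):
    a=np.radians(down);return W(np.array(tip)-ahead*np.array([np.cos(a),0,-np.sin(a)]))
E
python3 - <<'E'
from h import *
print([k for k in dir(kin) if k[0]!='_'],[k for k in dir(r) if k[0]!='_'])
def t(n,tip,d,jaw='y'):
    for f in(0,1):
        q=kin.solve_ik(tcp(tip,d),ori(d,f,jaw)); print(n,f,None if q is None else np.round(q))
t("hook",(-.064,0,.195),90);t("mid",(-.15,0,.17),90);t("down",(-.2,0,.08),90)
t("place",(-.14,0,.09),98,'x')
t("place90",(-.14,0,.09),90,'x')
t("push0",(-.19,0,.09),45);t("push1",(-.067,0,.057),45)
for d in(0,15,30):
  t(f"close{d}",(-.2,0,.055),d);t(f"closeout{d}",(-.33,0,.055),d);t(f"closem{d}",(-.2,0,.16),d);t(f"shut{d}",(-.088,0,.13),d)
E
```

```text
['solve_ik'] ['Unreachable', 'dwell', 'grip', 'job_done', 'move_joints', 'move_l', 'move_ptp', 'read_ee_pos', 'read_ee_rot', 'read_finger_gap', 'read_ft_force', 'read_ft_torque', 'read_q', 'read_qd', 'read_tau', 'read_time']
hook 0 [ 17.  26. -17. 114.  11.  41. -22.]
hook 1 [ -20.   28.   33.  116.  -23.   42. -168.]
mid 0 [  8.  29. -17. 113.  13.  39. -32.]
mid 1 [ -27.   31.   32.  115.  -25.   40. -174.]
down 0 [ -0.  37. -12. 114.  15.  30. -38.]
down 1 [ -31.   41.   32.  116.  -38.   34. -167.]
place 0 [ 27.  39. -37. 117.  30.  31.  46.]
place 1 [  1.  35.   0. 118. -18.  27. -88.]
place90 0 [ 20.  39. -34. 116.  36.  36.  38.]
place90 1 [-10.  35.   9. 117. -11.  28. -98.]
push0 0 [-33.  49.  12. 103.  29.  62. -58.]
push0 1 [ 11.  65. -62. 101.  66. 105.  88.]
push1 0 [-31.  51.  22. 112.  30.  47. -54.]
push1 1 [ 22.  66. -62. 110.  73. 102.  89.]
close0 0 [-48.  77.  29.  89.  30.  89. -58.]
close0 1 [-19.  73. -19.  87.  55. 117.  96.]
closeout0 0 [-48.  78.  23.  74.  30. 104. -56.]
closeout0 1 [-33.  76.  -8.  73.  47. 118. 107.]
closem0 0 [-49.  68.  31.  93.  33.  9
[... 474 characters left out ...]
. -55.]
shut15 1 [  2.  63. -40. 102.  63. 115.  90.]
close30 0 [-39.  59.  17.  97.  29.  71. -61.]
close30 1 [  2.  69. -51.  95.  65. 112.  87.]
closeout30 0 [-43.  63.  15.  84.  24.  83. -60.]
closeout30 1 [ -9.  72. -51.  82.  62. 117.  90.]
closem30 0 [-37.  50.  13.  98.  33.  79. -60.]
closem30 1 [  2.  60. -51.  96.  59. 113.  92.]
shut30 0 [-36.  51.  22. 107.  35.  65. -58.]
shut30 1 [ 16.  66. -62. 105.  68. 118.  88.]<stdin>:6: UserWarning: Gimbal lock detected. Setting third angle to zero since it is not possible to uniquely determine all angles.
<stdin>:8: UserWarning: Gimbal lock detected. Setting third angle to zero since it is not possible to uniquely determine all angles.
```

```bash
python3 -W ignore - <<'E'
from h import *
o=ori(90)
r.move_ptp(tcp((-.055,0,.30),90),o)
r.grip(.036)
r.move_l(tcp((-.060,0,.215),90),o,v=.15)
g=r.move_l(tcp((-.060,0,.193),90),o,v=.05,guard=6)
print(g,Linv(r.read_ee_pos()),r.read_ft_force(),r.read_finger_gap(),r.read_time())
for n in("scene","top"):
    c=vision.camera(n); cv2.imwrite(f"pics/{n}1.png",cv2.resize(c["color"][130:330,170:400,::-1],None,fx=3,fy=3))
E
```

```text
False [-6.00005457e-02 -6.71127193e-05  2.11764609e-01] [ 0.60474298 -0.03290702 -0.40077264] 0.03636724565667587 4.45
```

View pics/scene1.png

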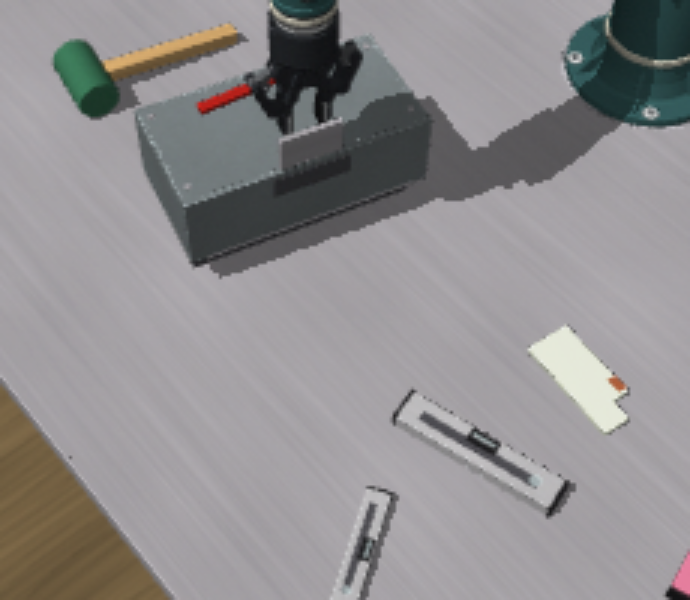

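View pics/top1.png

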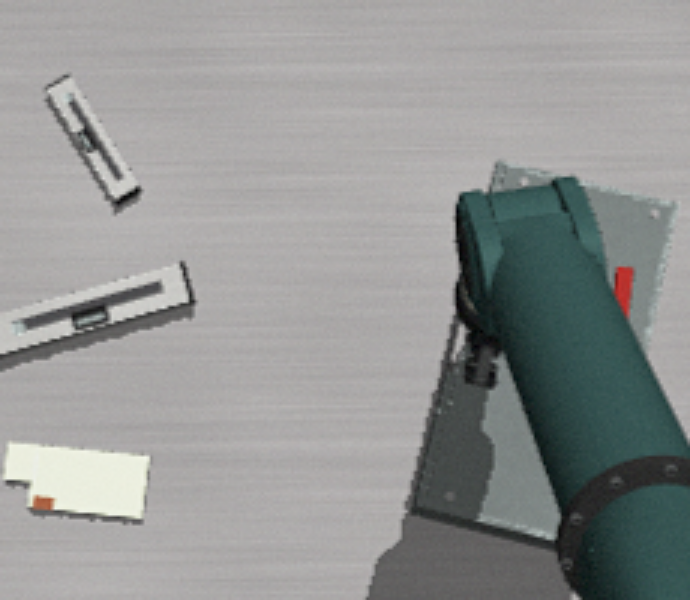

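In the scene view both fingertips are behind the paddle, at about (305,125) in the crop, and there's no contact yet. Now I'll pull along the arc.

```bash
python3 -W ignore - <<'E'
from h import *
o=ori(90);R=.143
for a in [0,.12,.25,.4,.55,.7,.85,1.0,1.12,1.22]:
    p=(-.08-R*np.sin(a)+.011,0,.05+R*np.cos(a))
    g=r.move_l(tcp(p,90),o,v=.08,guard=30)
    print(a,g,(RL.T@r.read_ft_force()).round(1),end=' ')
    if g:break
print(r.read_time())
for n in("scene","top"):
    c=vision.camera(n); cv2.imwrite(f"pics/{n}2.png",cv2.resize(c["color"][130:330,170:400,::-1],None,fx=3,fy=3))
E
```

```text
0 False [2. 0. 1.] 0.12 False [0.1 1.1 0.7] 0.25 False [ 1.2 -0.6  1.1] 0.4 False [ 1.4 -0.8  1.4] 0.55 False [ 0.1 -0.3 -0.6] 0.7 False [-0.2  0.1 -0.1] 0.85 False [-0.5 -0.3  0.4] 1.0 False [0.4 0.8 0.9] 1.12 False [ 0.1  0.7 -0.7] 1.22 False [0.4 0.2 0. ] 8.3417
```

View pics/scene2.png

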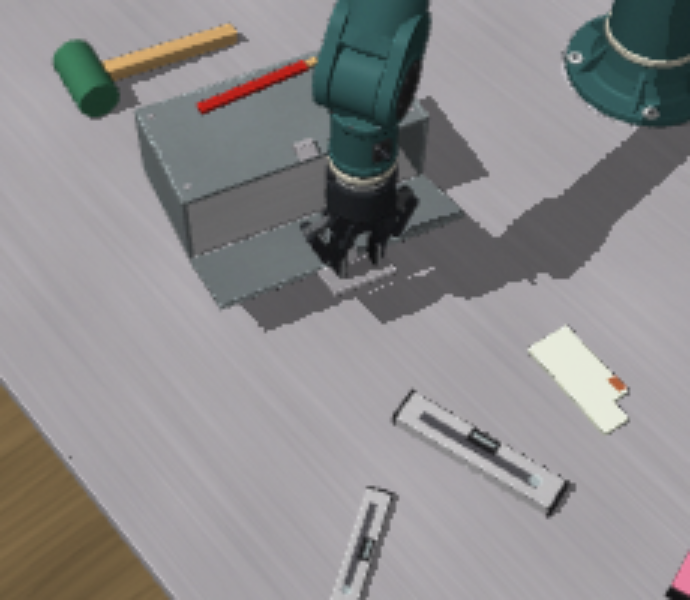

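The latch has tripped. The flap is nearly down, with its panel at about (330,250) in the crop. Now I'll press the panel itself onto its stop.

```bash
python3 -W ignore - <<'E'
from h import *
o=ori(90)
p=Linv(r.read_ee_pos())
r.move_l(W(p+[0,0,.05]),o,v=.15)
r.move_l(tcp((-.165,0,.13),90),o,v=.15)
g=r.move_l(tcp((-.165,0,.055),90),o,v=.06,guard=12)
r.dwell(.3)
print(g,Linv(r.read_ee_pos()),(RL.T@r.read_ft_force()).round(1))
p=Linv(r.read_ee_pos())
r.move_l(W(p+[-.02,0,.15]),o,v=.2)
print(r.read_time())
for n in("scene","top"):
    c=vision.camera(n); cv2.imwrite(f"pics/{n}3.png",cv2.resize(c["color"][130:330,170:400,::-1],None,fx=3,fy=3))
E
```

```text
True [-1.65126874e-01 -9.91142947e-05  9.42324667e-02] [ 0.5 -1.   9.8]
11.45
```

View pics/scene3.png

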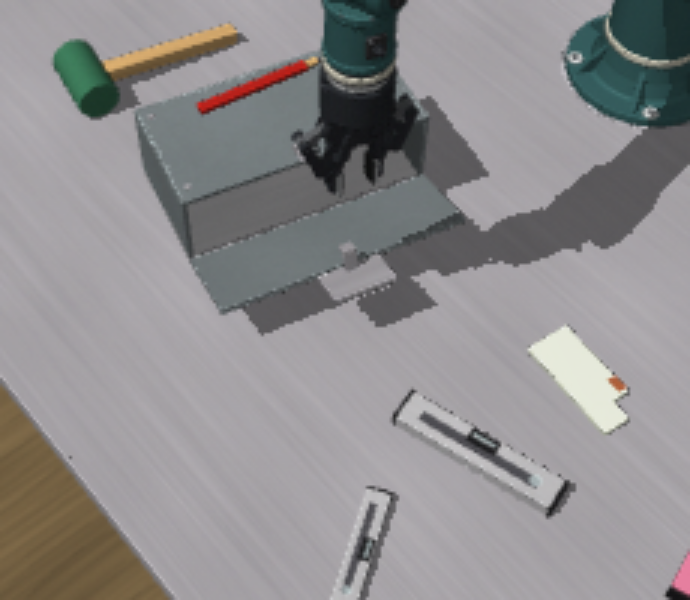

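View pics/top3.png

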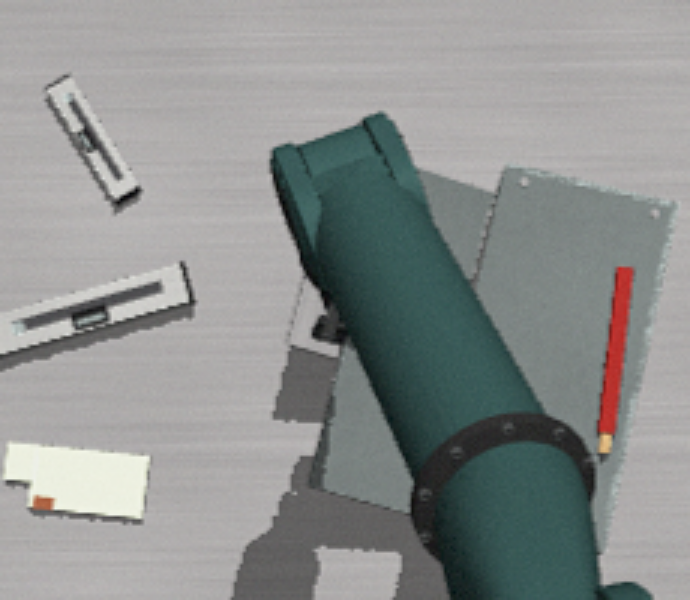

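```bash
python3 -W ignore - <<'E'
from h import *
s=vision.camera("scene")
for a in(1.1,1.3):
  print(a,[(( proj(s,W((-.08-.161*np.sin(a),y,.05+.161*np.cos(a))))-[170,130])*3).round() for y in(-.04,.04)])
def pick(f,d=90): return (Ro.from_euler('z',-60,degrees=True)*Ro.from_euler('xyz',ori(90,f,'x'),degrees=True)).as_euler('xyz',degrees=True)
q=np.array(r.read_q());print(q.round())
for f in(0,1):
    print(f,kin.solve_ik([.6145,.2845,.02],pick(f)),kin.solve_ik(tcp((-.14,0,.09),98),ori(98,f,'x')))
E
```

```text
1.1 [array([394., 252.]), array([330., 277.])]
1.3 [array([397., 275.]), array([334., 299.])]
[  7.  26. -20. 110.  12.  47. -34.]
0 [-15.48601404  48.46492005 -19.97279474 104.16009064  28.50446421
  32.39630001 -38.66825233] [ 28.8179091   40.19476802 -39.94041336 116.83005641  33.26840875
  31.96173117  43.06372971]
1 [ -39.57640041   48.52144363   16.60627229  105.33332253  -25.49976566
   29.82552367 -170.9231308 ] [  3.54039002  34.5551053   -3.7988079  117.94106744 -12.78419817
  26.10799739 -93.13383449]
```

The paddle corners in the picture, (396,275) and (337,297), match the prediction for 1.3 rad, so the flap is fully down. Next is the level.

```bash
cat >> h.py <<'E'
def pick(f): return (Ro.from_euler('z',-60,degrees=True)*Ro.from_euler('xyz',ori(90,f,'x'),degrees=True)).as_euler('xyz',degrees=True)
def crop(n,tag):
    c=vision.camera(n); cv2.imwrite(f"pics/{n}{tag}.png",cv2.resize(c["color"][130:330,170:400,::-1],None,fx=3,fy=3)); return c
E
python3 -W ignore - <<'E'
from h import *
o=pick(0);L=[.6145,.2845]
r.move_ptp([*L,.15],o);r.grip(.07)
r.move_l([*L,.05],o,v=.2)
g=r.move_l([*L,.020],o,v=.06,guard=10)
print(g,r.read_ee_pos())
r.grip(.0);print(r.read_finger_gap())
r.move_l([*L,.18],o,v=.15)
print(r.read_finger_gap(),r.read_ft_force(),r.read_time())
crop("scene",4);c=vision.camera("top");cv2.imwrite("pics/top4.png",c["color"][:,:,::-1])
E
```

```text
False [0.61437289 0.28456943 0.01971862]
0.038679876793306055
0.038312199809947274 [ 0.43540347 -0.63839129 -3.36073322] 15.975
```

View pics/scene4.png

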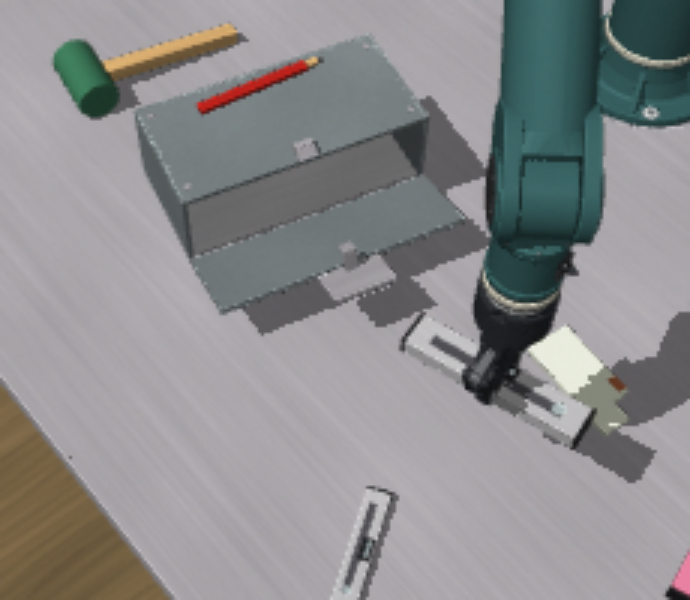

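The level is gripped at its middle, with a gap of 38 mm and about 3.4 N of weight. It's at (500,375) in the crop. Next I'll set it on the lowered flap.

```bash
python3 -W ignore - <<'E'
from h import *
d=98;o=ori(d,0,'x')
a=W((-.138,0,.19));r.move_ptp(a,o)
print(Linv(r.read_ee_pos()).round(4))
r.move_l(W((-.138,0,.12)),o,v=.12)
g=r.move_l(W((-.138,0,.0925)),o,v=.04,guard=8)
print(g,Linv(r.read_ee_pos()).round(4),r.read_ft_force().round(1))
r.grip(.056);r.dwell(.3)
r.move_l(W((-.138,0,.20)),o,v=.12)
r.move_l(W((-.25,0,.25)),ori(60),v=.2) if 0 else None
print(r.read_time())
crop("scene",5);crop("top",5)
E
```

```text
[-0.1392  0.0002  0.1902]
True [-0.1411  0.0012  0.1153] [ 1.6  1.6 -3.1]
19.8583
```

View pics/scene5.png

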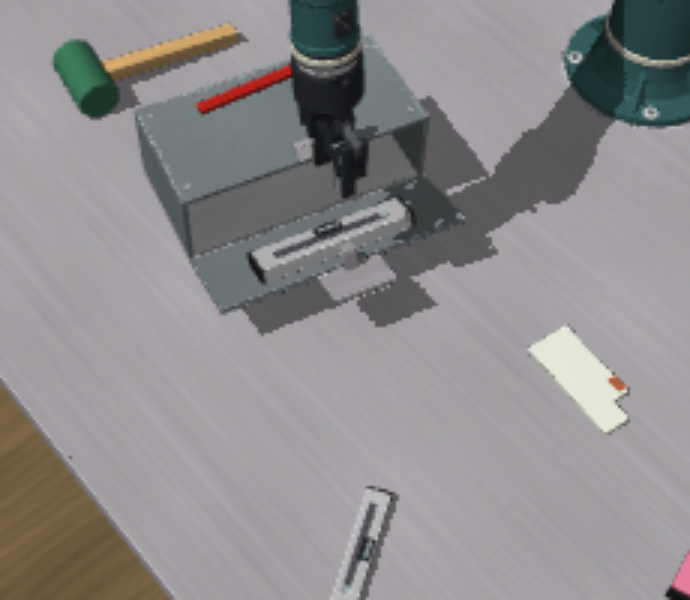

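View pics/top5.png

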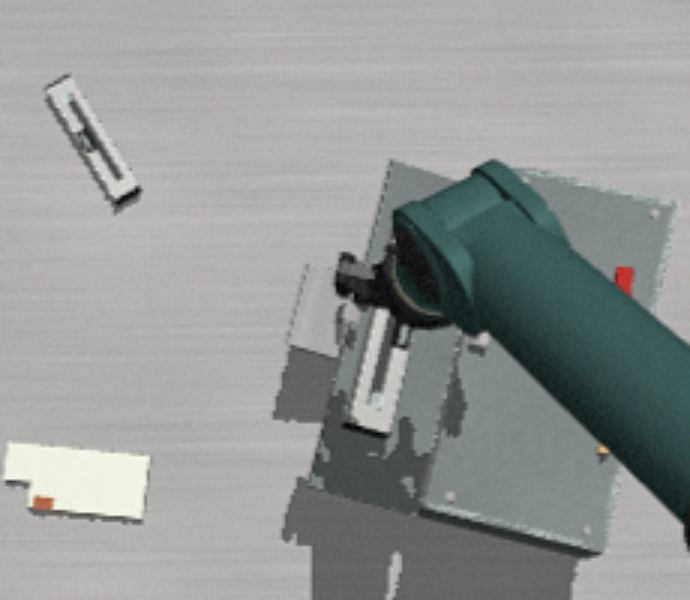

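The level is on the flap in front of the arm, though the guard stopped the descent early and it dropped about 20 mm. Its visible corners are (345,427) and (388,434) in the top crop. Next I'll push it in with open fingers straddling the latch arm.

```bash
python3 -W ignore - <<'E'
from h import *
r.move_l(W((-.2,0,.26)),v=.2)
r.move_ptp(tcp((-.215,0,.22),72),ori(72))
r.grip(.05)
c=crop("top",6);crop("scene",6)
for u in[(345,427),(388,434)]:print(Linv(ray(c,(u[0]/3+170,u[1]/3+130),.09)).round(3))
print(r.read_q().round() if hasattr(r.read_q(),'round') else r.read_q(),r.read_time())
for p,d in[((-.196,0,.097),72),((-.08,0,.060),58),((-.068,0,.061),50)]:print(kin.solve_ik(tcp(p,d,.015),ori(d)))
E
```

```text
[-0.162 -0.099  0.09 ]
[-0.122 -0.096  0.09 ]
[ -8.  30. -14. 104.  25.  60. -51.] 22.35
[ -8.57353945  38.74215874 -11.19847612 109.86622233  31.03293566
  46.62180755 -57.40282614]
[-10.21347116  43.4817587   -3.12495099 113.73605232  42.50587691
  47.93473748 -63.76396553]
[-13.38735823  46.04704552  -1.22842743 112.65184179  45.24808419
  53.74102132 -67.38657595]
```

View pics/scene6.png

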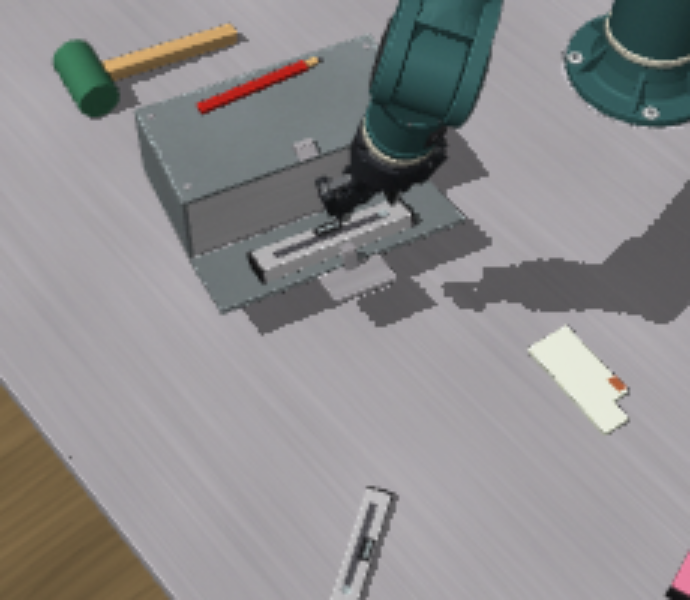

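View pics/top6.png

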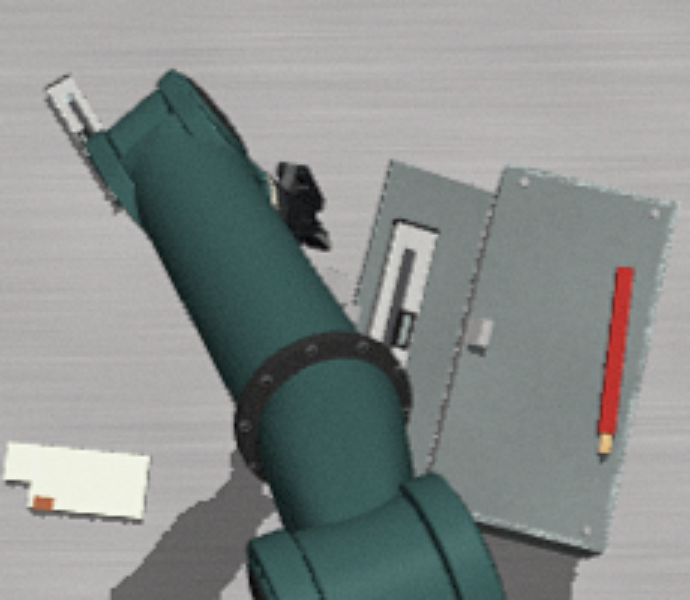

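```bash
python3 -W ignore - <<'E'
from h import *
P=[((-.196,0,.13),72,.15),((-.196,0,.096),72,.08),((-.14,0,.080),65,.05),((-.087,0,.0645),57,.05),((-.066,0,.061),50,.03)]
for p,d,v in P:
    g=r.move_l(tcp(p,d,.015),ori(d),v=v,guard=18)
    print(g,Linv(r.read_ee_pos()).round(4),(RL.T@r.read_ft_force()).round(1))
    if g:break
print(r.read_time())
crop("top",7);crop("scene",7)
E
```

```text
False [-0.2013  0.0005  0.1448] [0.3 0.  0.3]
False [-2.006e-01 -2.000e-04  1.097e-01] [ 0.2 -0.1  0.2]
False [-0.1463  0.      0.0937] [0.4 0.2 0.3]
False [-0.0947  0.      0.0773] [ 0.3  0.2 -0.8]
False [-0.0753 -0.0003  0.0721] [-1.6  0.3 -0.5]
27.0417
```

View pics/scene7.png

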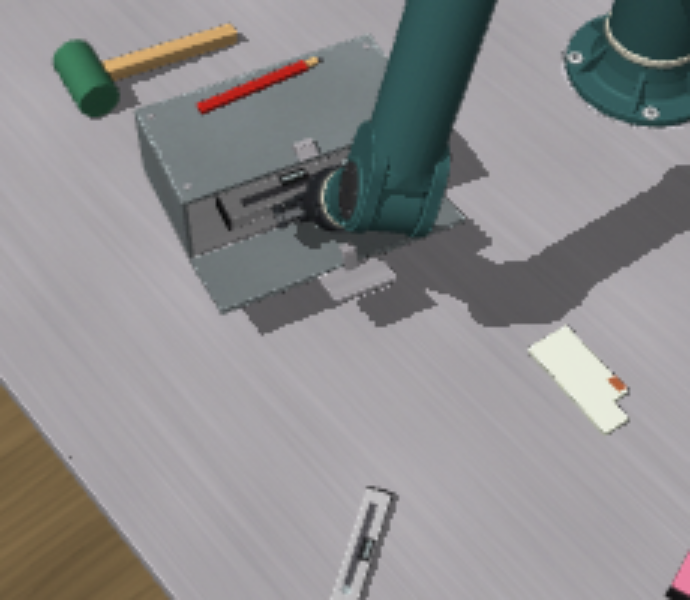

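The level is inside, visible through the opening at (260,195). I'll back out along the same path and check.

```bash
python3 -W ignore - <<'E'
from h import *
for p,d,v in [((-.10,0,.075),57,.1),((-.196,0,.125),65,.2),((-.30,0,.19),40,.2)]:
    r.move_l(tcp(p,d,.015),ori(d),v=v)
r.grip(0.0)
r.move_l(tcp((-.35,0,.12),10),ori(10),v=.25)
print(r.read_finger_gap(),r.read_time())
crop("top",8);crop("scene",8)
E
```

```text
0.0002477548424271748 30.3167
```

View pics/scene8.png

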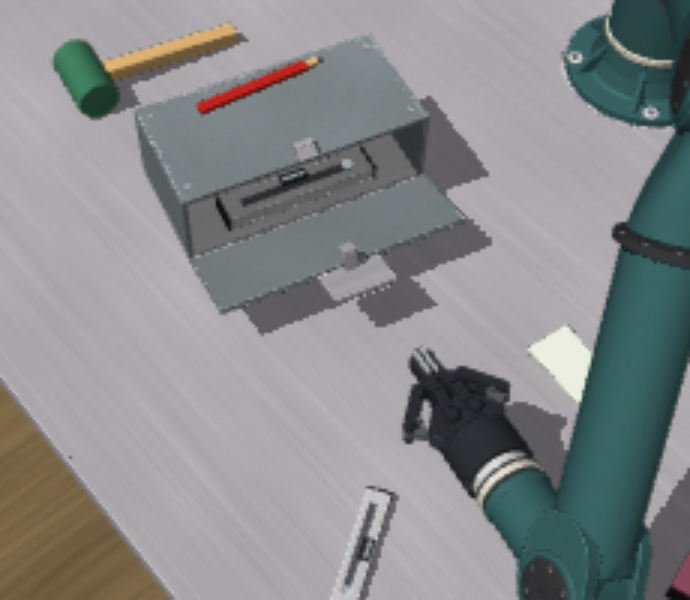

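View pics/top8.png

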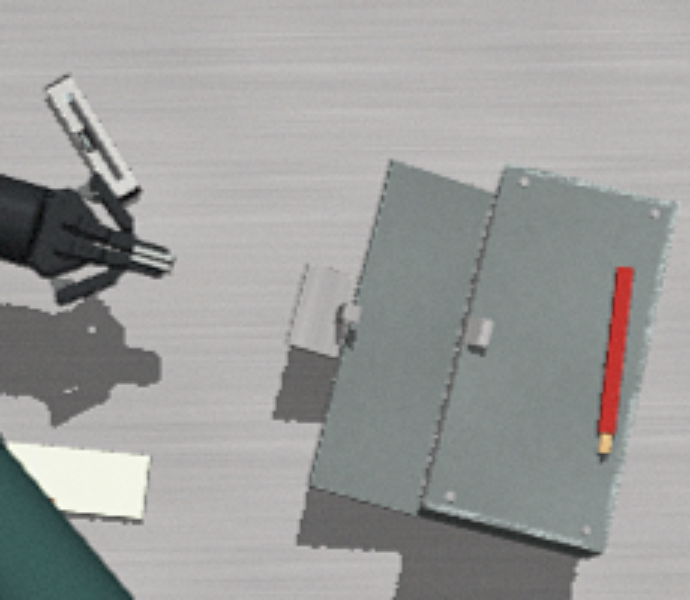

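```bash
python3 -W ignore - <<'E'
from h import *
s=vision.camera("scene")
for u in[(229,229),(378,177)]:print("level front bottom",Linv(ray(s,(u[0]/3+170,u[1]/3+130),.05)).round(3))
o=ori(10)
print(r.move_l(tcp((-.285,0,.10),10),o,v=.2,guard=15))
print(r.move_l(tcp((-.275,0,.045),10),o,v=.1,guard=15))
print(r.move_l(tcp((-.193,0,.045),10),o,v=.1,guard=15),(RL.T@r.read_ft_force()).round(1),r.read_time())
crop("top",9);crop("scene",9)
E
```

```text
level front bottom [-0.06   0.099  0.05 ]
level front bottom [-0.063 -0.105  0.05 ]
False
False
False [-0.2 -0.6  0.4] 32.6333
```

View pics/scene9.png

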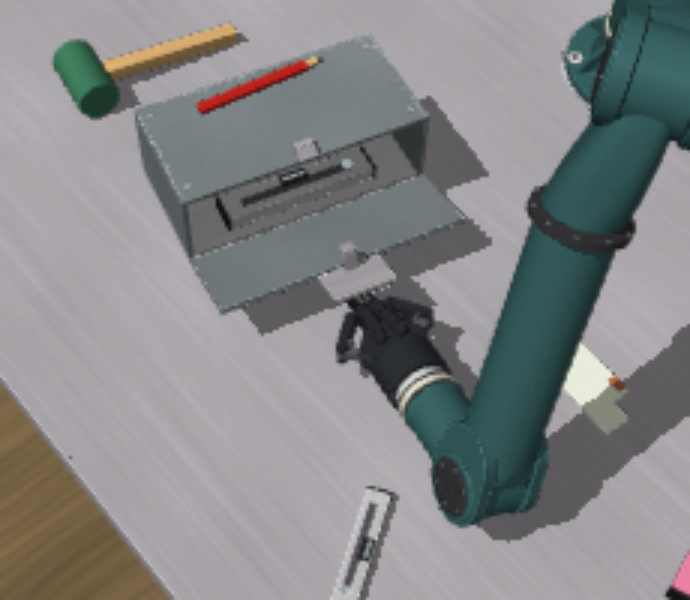

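View pics/top9.png

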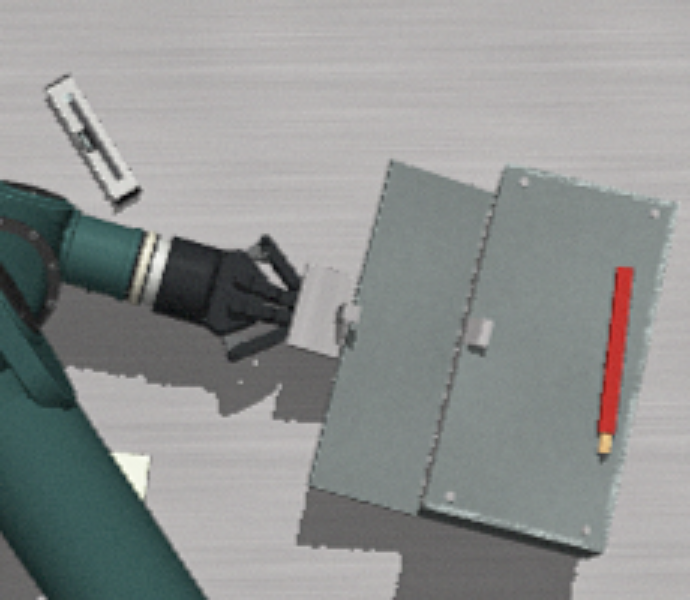

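The level's front edge sits at x ≈ -0.061, which is 19 mm inside the hinge line and centred. The fingers are now under the paddle, at (365,290), so I can swing the flap up.

```bash
python3 -W ignore - <<'E'
from h import *
o=ori(10)
for th in [1.25,1.1,.95,.8,.65,.5,.35,.22,.1,0.,-.04]:
    s=.118-.018*(1.3-th)/1.3
    c=np.array([-.08-s*np.sin(th)-.008*np.cos(th),0,.05+s*np.cos(th)-.008*np.sin(th)])
    g=r.move_l(tcp(c-[.0019,0,.0108],10),o,v=.08 if th>.3 else .04,guard=32)
    print(th,g,Linv(r.read_ee_pos()).round(4),(RL.T@r.read_ft_force()).round(1))
    if g:break
print(r.read_time())
crop("top",10);crop("scene",10)
E
```

```text
1.25 False [-0.2149  0.0003  0.0729] [-0.   0.3  0.5]
1.1 False [-2.066e-01  1.000e-04  8.870e-02] [-0.4  0.  -0.1]
0.95 False [-1.964e-01  1.000e-04  1.027e-01] [-0.9  0.1  0.6]
0.8 False [-1.850e-01  1.000e-04  1.147e-01] [-1.3 -0.1 -0.5]
0.65 False [-0.1721  0.      0.1248] [-0.1  0.4  0.6]
0.5 False [-0.1582  0.      0.1328] [ 0.1 -0.8 -0.9]
0.35 False [-0.1434 -0.      0.1384] [-0.5 -0.8  0.7]
0.22 False [-0.1304  0.      0.1414] [-0.8 -0.2 -0.4]
0.1 False [-1.193e-01  1.000e-04  1.428e-01] [-5.1 -0.4  2.4]
0.0 False [-0.1084  0.0002  0.1427] [-2.   0.6  1.8]
-0.04 False [-0.1052  0.0002  0.142 ] [-5.6  0.6  2.3]
36.9333
```

View pics/scene10.png

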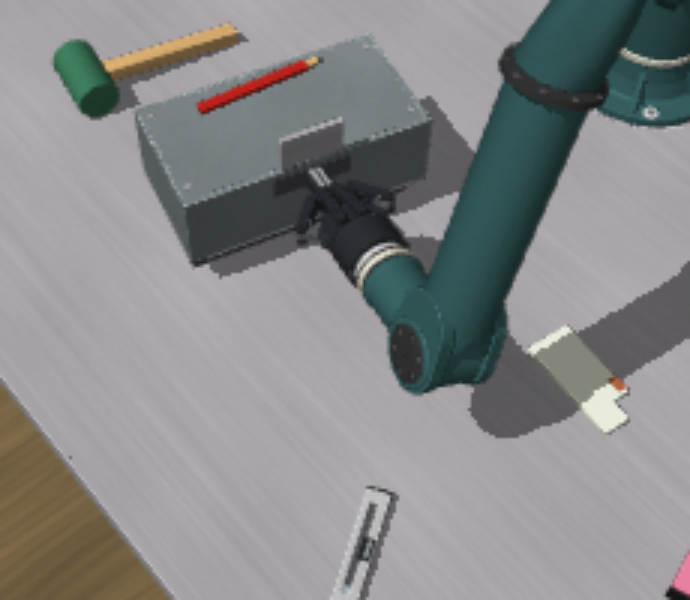

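View pics/top10.png

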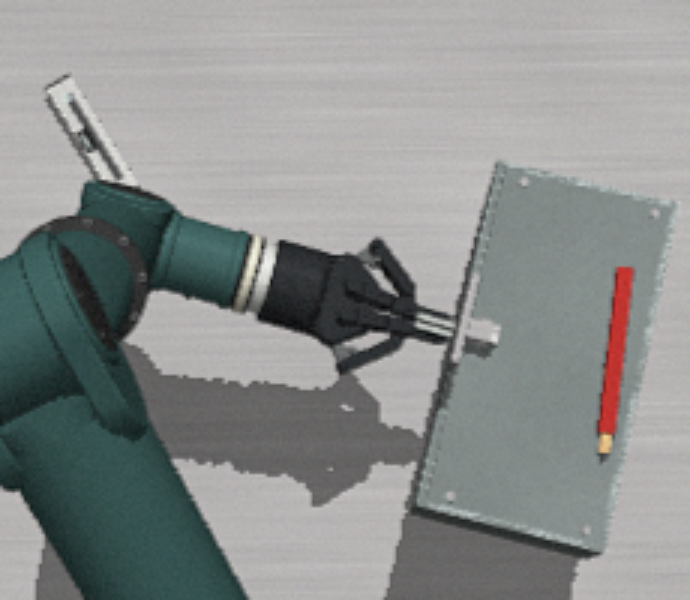

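The flap looks shut. I'll press on to a firm stop to seat the latch, then back away and compare with the first pictures.

```bash
python3 -W ignore - <<'E'
from h import *
p=Linv(r.read_ee_pos())
g=r.move_l(W(p+[.015,0,0]),ori(10),v=.02,guard=18)
print(g,Linv(r.read_ee_pos()).round(4),(RL.T@r.read_ft_force()).round(1))
p=Linv(r.read_ee_pos())
r.move_l(W(p+[-.08,0,.0]),ori(10),v=.1)
r.move_l(W(p+[-.2,0,.12]),ori(10),v=.2)
print(r.read_ft_force().round(1),r.read_time())
crop("top",11);crop("scene",11)
E
python3 - <<'E'
import cv2,numpy as np
for n in("scene","top"):
    a=cv2.imread(f"pics/{n}0.png")[130:330,170:400];b=cv2.imread(f"pics/{n}11.png")[1::3,1::3]
    d=cv2.absdiff(a,b).max(2)>30
    cv2.imwrite(f"pics/d{n}.png",cv2.resize(d.astype(np.uint8)*255,None,fx=2,fy=2))
E
```

```text
True [-1.054e-01  1.000e-04  1.416e-01] [-1.2  0.4 -0.4]
[ 0.5 -0.2 -0.3] 39.3667
```

View pics/scene11.png

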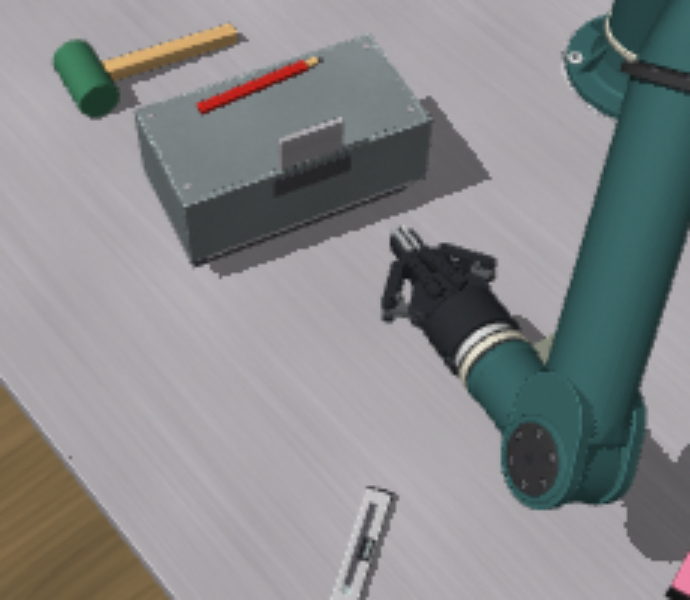

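View pics/top11.png

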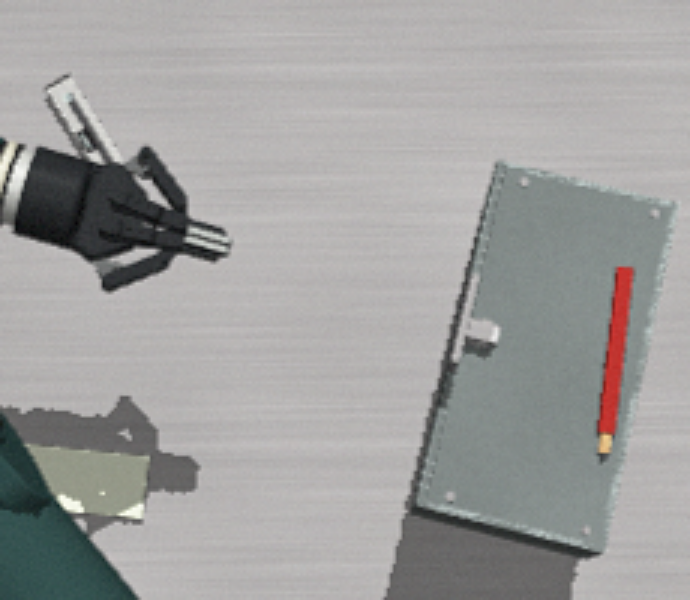

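View pics/dscene.png

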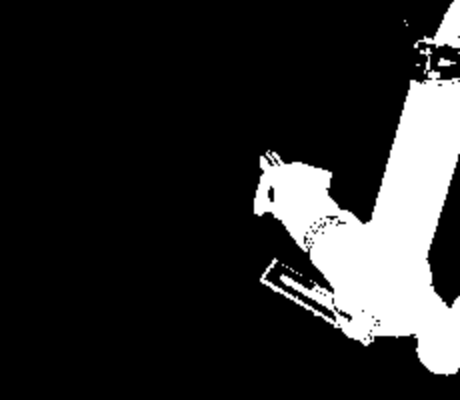

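View pics/dtop.png

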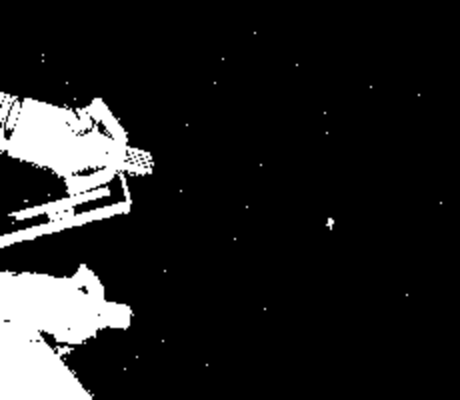

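The locker matches the first pictures except for a small spot at the latch arm and catch, around (335,241) in the top view. I'll zoom in there.

Run:
```python
import cv2,numpy as np
from h import *
a=cv2.imread("pics/top0.png")[215:265,305:355];b=vision.camera("top")["color"][215:265,305:355,::-1]
f=lambda x:cv2.resize(x,None,fx=7,fy=7,interpolation=cv2.INTER_NEAREST)
cv2.imwrite("pics/cmp.png",np.hstack([f(a),f(np.ascontiguousarray(b))]))
a=cv2.imread("pics/scene0.png")[160:210,245:300];b=vision.camera("scene")["color"][160:210,245:300,::-1]
cv2.imwrite("pics/cmp2.png",np.hstack([f(a),f(np.ascontiguousarray(b))]))
```

```text
(no output)
```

View pics/cmp.png

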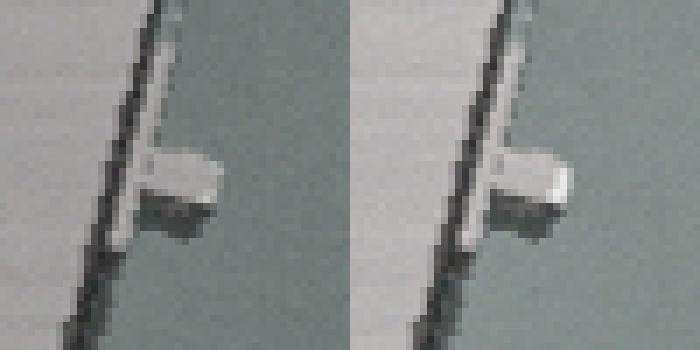

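View pics/cmp2.png

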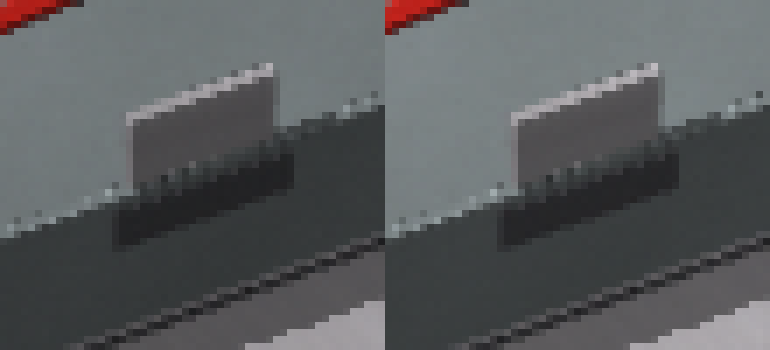

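Paddle, flap edge and shadow match the latched starting state pixel for pixel. If the arm were riding on the catch, the paddle top would lean out by 4 px or so. The bright arm tip fits the flap sitting at a different point within its latch play. The gripper is clear of everything, so I'm handing in.

Run:
```python
from plant import r
print(r.read_time());r.job_done();print(r.read_time())
```

```text
39.5667
the job is handed in; nothing more can be done
the job is handed in; nothing more can be done
```

The short spirit level is in the locker with the flap shut, and I handed the job in at about 39.6 s of the 72 s allowed. The system gives no verdict, so this rests on my own checks.

**What I did:** I hooked the paddle from behind and pulled the flap down to its stop. I then laid the level on the flap, pushed it inside with open fingers, and swung the flap up and pressed it home.

**Checks that agreed:**
- **Flap down:** the paddle corners in the picture matched the prediction for 1.3 rad.
- **Level inside:** its front edge was at x ≈ -0.061, 19 mm inside the hinge line, and centred to within about 3 mm. I measured this just before closing.
- **Flap shut:** the final push met a solid stop at about 18 N. The locker, paddle and shadows then matched the first pictures almost pixel for pixel.
- **Things to leave alone:** the mallet and pencil look unmoved. The tile was partly hidden by the arm in the last views, but its visible part is where it was.

**What disagreed or went less cleanly:**
- **Dropped level:** the force guard stopped the lowering early, so the level fell about 20 mm onto the flap. It landed straight and unharmed.
- **Latch arm tip:** its tip looks slightly brighter than at the start. I put that down to the flap's small latch play, but I did not test the latch by pulling on it.

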